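# Get the mould insert out from behind the containers

### The job

The small steel mould insert at the back of the bench tray is boxed in by a bottle, a jar and a square canister. Clear all three out of the way onto the rubber side mat, then set the insert, pocket up, on the middle of the round steel bench block, and only after that put each container back on the spot in the tray where it stood. Keep the containers upright, and leave the oilstone and the V-block alone.

Things in the scene. Friction and masses are not known exactly. Their poses are not given: they have to be found in the camera images.
- tray: Grey metal tray, fixed, 160 (x) by 220 mm (y); origin under its middle at bench height. Floor 4 mm thick; rims 22 mm high, the back one (+x, away from the robot) 45 mm, all 4 mm thick. Rubber rounds, 66 mm wide, 2 mm thick, lie at its x, y = (-24, 0), (26, 62), (26, -62) mm; on each (tray z = 6 mm), within 5 mm of its middle, stands one container, which one varies.
- insert: Mould insert, bare steel, 0.33 kg: heel 50 (its x) by 30 mm (y), 10 mm high, then a 38 by 30 mm body to 34 mm height, with a 24 by 18 mm pocket 10 mm deep in the top. Grip the plain faces 30 mm apart (across y). Origin mid-underside. Starts on the tray's floor (z = 4 mm) 36 mm behind its middle, x roughly along the tray's x, a container close on its left, right and front.
- bottle: Round white plastic bottle 50 mm in diameter, 114 mm tall, about 0.12 kg: straight body to 64 mm, shoulder to 76 mm, and a black ribbed screw cap, 31 mm in diameter, from 83 mm to the top (grip the cap). Origin at the middle of its underside, z up.
- jar: Wide round white jar 58 mm in diameter with a steel screw lid (dark rim, bright top), 62 mm in diameter, from 66 mm to the top at 95 mm (grip the lid); about 0.2 kg. Origin at the middle of its underside, z up.
- canister: Square steel canister 46 by 46 mm (its x and y), straight sides up to 80 mm, then a round neck and small black cap (26 mm in diameter) to 104 mm; about 0.2 kg. Grip it across two flat sides, near their top. At the start its sides are roughly parallel to the tray's. Origin at the middle of its underside, z up.
- mat: Side area: black rubber mat, fixed, 260 mm (its x) by 120 mm (its y), 4 mm thick, on the bench to the left or right of the tray. Origin at the middle of its underside; its top is at z = 4 mm. The three containers fit on it in a row along its x.
- block: Round bench block, fixed: a dark steel disc 104 mm in diameter on a black rubber foot 116 mm in diameter, on the other side of the tray from the mat. Origin at the middle of its underside; its flat top is 25 mm above the bench.
- oilstone: Bystander: grey oilstone on a dark wooden base, 45 by 100 mm, 28 mm high, loose on the bench in front of the tray, towards the robot. Origin at the middle of its underside.
- vblock: Bystander: small dark steel V-block, 50 by 50 mm, 32 mm high, with a V groove along its y in the top, loose on the bench beyond the tray's left back corner. Origin at the middle of its underside.

How it is judged (in metres and radians):
On the way, in this order (a step that is already met when the one before it is completed fails the run):
1. The bottle, the jar and the canister all stand upright on the side mat (x of bottle in the frame of mat between -0.13 and 0.13 m and y of bottle in the frame of mat between -0.06 and 0.06 m and height (world z) of each of bottle, jar, canister below 0.009 m and angle between each of bottle, jar, canister's own z axis and vertical below 0.12 rad and x of jar in the frame of mat between -0.13 and 0.13 m and y of jar in the frame of mat between -0.06 and 0.06 m and x of canister in the frame of mat between -0.13 and 0.13 m and y of canister in the frame of mat between -0.06 and 0.06 m), for 0.2 s.
2. The insert stands pocket up on the middle of the bench block while the three containers are still on the mat (all of step 1 and horizontal distance between insert and block below 0.015 m and z of insert in the frame of block between 0.02 and 0.029 m and angle between insert's own z axis and vertical below 0.1 rad), for 0.2 s.
At the end, for the whole second after the job is handed in: The insert stands pocket up on the bench block, its centre within 15 mm of the block's centre; bottle, jar and canister stand upright in the tray, each within 15 mm of where it stood at the start; all at rest (horizontal distance between insert and block below 0.015 m and z of insert in the frame of block between 0.02 and 0.029 m and angle between each of insert, bottle, jar, canister's own z axis and vertical below 0.1 rad and linear speed of each of insert, bottle, jar, canister below 0.02 m/s and distance of each of bottle, jar, canister from where it was at the start of the episode below 0.015 m); the robot touches nothing.
It fails at once if A container is tipped over (angle between any of bottle, jar, canister's own z axis and vertical above 0.6 rad).
It fails at once if A bystander (oilstone or V-block) is moved by more than 30 mm (distance of any of oilstone, vblock from where it was at the start of the episode above 0.03 m).
It also fails if it takes over 144 s, if anything falls off the work surface, if the arm or the gripper's body presses on something with over 40 N, if the wrist force passes 120 N, or if a joint passes its speed limit or range.

### The arm

A 6-joint arm with a two-finger parallel gripper is mounted at the origin on the work surface. World frame = base frame: x ahead of the robot, y to its left, z up, the work surface at z = 0. Lengths are in mm, angles in rad, forces in N, time in s.
With the tool pointing down it reaches from about 275 to 1000 mm from the base axis. Payload 8.4 kg.
Tool frame: the origin (TCP) lies on the centre line of the jaws, within the pads' length; the fingertips stand 22 mm ahead of it and the grasp point (between the pads) lies 3 mm ahead of it; z points along the fingers, y is the direction in which the jaws open and shut (so a half turn about z gives the same grasp; the last joint's range is limited). The gripper opens to 85 mm and grips with 20 to 120 N. Pads are 22 mm wide; open, the fingers measure 114 mm over their backs; the gripper's body (76 mm by 85 mm) begins 54 mm behind the grasp point. The pads swing forward as they close: fully open they stand 13 mm farther back than shut.
Start: joints at [1.28, 0.353, 1.633, -0, 1.155, -0.002], TCP at [178, 599.119, 253.281] pointing down, gripper open.
Joint ranges: [-2.63, 2.63], [-0.92, 2.1], [0.06, 2.66], [-1.3, 4.44], [0, 2.69], [-3.02, 3.02]. Speed limits (rad/s): [2.22, 2.22, 2.79, 3.14, 3.14, 3.14].

### API

Orientations are given as [roll, pitch, yaw] about the fixed x, y, z axes, in that order (R = Rz(yaw) Ry(pitch) Rx(roll)).
In Python, from rig import r, optics, workorder, search_frame gives the robot as it stands.
- The arm moves only by the tool step_arm, never from a script. Its argument "series" is text: rows parted by semicolons, each of 6 numbers parted by spaces: the shift along the tool's x, y, z in cm, then the turn, a rotation vector about the tool's x, y, z in degrees. A call has 1 to 10 rows; each row is the pose to reach, as a shift and turn from the pose commanded when the call began, along the tool's axes at that moment; what a row does not reach only later rows make up. A row lasts 1/8 s, in which the tool goes at most 62.5 mm and 10.7 degrees, less where a joint would pass 70% of its speed; a pose out of reach is approached as far as the arm can. A call with a gripper value outside its range is refused whole. "grip" is the closure, from 0 (fully open) to 1 (shut), set as the call begins (left out, the last holds). The fingers move at their own pace and stop on an object; "newtons" is the grip in N (left out, the last holds). Time passes only in rows, so rows that repeat a pose let the fingers close. It gives the time, the measured TCP pose, the force and the opening at its end, in the units of the state.
- r.sense(): the state, without advancing time (a new reading comes with each control period).
- optics.grab_frame(name): name is "scene" or "side" or "wrist"; returns a dict with "color" (480x640x3 uint8, blue, green, red), "depth" (480x640 float32, mm along the optical axis (not along the pixel's ray), 0 where there is no reading), "fx", "fy", "cx", "cy" (pixels), "eye" and "rotation" of the camera in the world; the wrist camera has in their place "mount" (4x4, takes a point from camera to tool coordinates, whose origin is the TCP and whose axes are the flange's). Camera axes: x right, y down, z forward; pixel columns grow to the right and rows downward; lengths in mm; the calibration is good to about 2 mm. A picture is of the moment at which its call begins: read the wrist's pose just before it.
- workorder.sign_off(): hands the job in, once; it reports no verdict.
Trained networks look in a picture, given as the dict that the camera call returned (one of the last four; its "shot" number tells which), for a name from the list of things; names that differ only in an ending like _2 or _b are one class to them, and where a whole thing is asked for, a point or a joint stands for the part that bears it (a point fixed in the world has none). Each returns a list of dicts, best first, with "score" (0 to 1); they miss things now and then, are a little off and sometimes report something else, mostly with a low value. They report only what shows in the picture. A call takes as long as a camera call.
- search_frame(picture, target): "xy" ([column, row] in pixels, amid what is visible of it).
The state is a dict: "clock": time; "qpos": joint angles; "qvel": joint speeds; "joint_efforts": joint torques, N m; "eef_pos": TCP position; "tcp_rot": TCP orientation; "contact_force": force on the tool from outside, world axes, zero at the start; "wrist_torque": the same for the moment, N m; "opening": opening from 0.0 (shut) to 1.0 (fully open).
Only numpy, scipy, OpenCV 4.12 (cv2) and the standard library are available. Lean on these libraries where they do the work, as an engineer would, in place of code of your own. Each camera call takes 0.05 s, during which the arm holds its last target.

## Working session

There is one attempt and no reset: what is moved stays moved. The work goes in short steps, Python scripts to look and compute and a tool call to move; the robot and the scene stay as the last step left them, time stands still between calls to the robot, and variables do not carry over. Pictures are saved under pics/ and viewed, and the job is handed in when it is done.

Besides the shell and the picture viewer there is one more tool, called after ">>>" as name(argument=value, ...), one argument or row to a line, values as JSON. step_arm: Moves the arm, as the interface text tells. Its arguments: {"type":"object","properties":{"series":{"type":"string"},"grip":{"type":"number"},"newtons":{"type":"number"}},"required":["series"]}

```bash
ls; mkdir -p pics; python3 - <<'E'
from rig import r, optics, workorder, search_frame
import cv2,numpy as np
s=r.sense(); print({k:np.round(v,3).tolist() for k,v in s.items()})
for n in ("scene","side"):
    f=optics.grab_frame(n); cv2.imwrite(f"pics/{n}0.png",f["color"])
    print(n,f["fx"],f["cx"],f["cy"],np.round(f["eye"],1),np.round(f["rotation"],3).tolist())
    for t in ["tray","insert","bottle","jar","canister","mat","block","oilstone","vblock"]:
        print(t,[(np.round(d["xy"]).tolist(),round(d["score"],2)) for d in search_frame(f,t)][:2])
    np.savez(f"pics/{n}0.npz",**{k:v for k,v in f.items()})
E
```

```text
pics
{'clock': 0.0, 'qpos': [1.28, 0.354, 1.634, 0.0, 1.155, -0.002], 'qvel': [0.001, 0.001, -0.001, -0.001, -0.0, -0.001], 'joint_efforts': [0.001, -60.526, -34.208, -0.0, 0.009, 0.0], 'eef_pos': [177.852, 598.69, 252.55], 'tcp_rot': [-3.14, -0.0, 2.853], 'contact_force': [0.412, 0.016, -0.444], 'wrist_torque': [0.007, 0.017, -0.052], 'opening': 1.001}
scene 505.46003176391935 315.79880389280646 233.52561151889103 [ 982.7 -396.3  706.1] [-2.46, -0.017, 0.821]
tray [([327.0, 275.0], 0.98)]
insert [([346.0, 274.0], 0.74)]
bottle [([310.0, 282.0], 0.81)]
jar [([330.0, 231.0], 0.86)]
canister [([374.0, 243.0], 0.9)]
mat [([416.0, 141.0], 0.9)]
block [([136.0, 312.0], 0.9)]
oilstone [([267.0, 181.0], 0.86)]
vblock [([477.0, 215.0], 0.59), ([346.0, 277.0], 0.55)]
side 508.9042315296944 307.3421476436376 239.04145923586398 [ 436.5 -631.5  759.3] [-2.401, -0.012, -0.185]
tray [([343.0, 283.0], 0.6)]
insert [([362.0, 256.0], 0.54)]
bottle [([365.0, 166.0], 0.68), ([375.0, 273.0], 0.63)]
jar [([343.0, 247.0], 0.55), ([360.0, 218.0], 0.41)]
canister [([362.0, 217.0], 0.79)]
mat [([263.0, 157.0], 0.55)]
block [([311.0, 420.0], 0.59), ([362.0, 257.0], 0.24)]
oilstone [([227.0, 257.0], 0.68)]
vblock [([365.0, 168.0], 0.73), ([364.0, 217.0], 0.73)]
```

View pics/scene0.png

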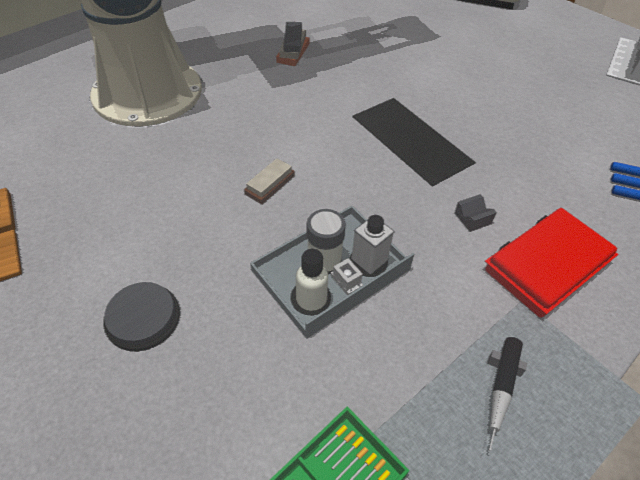

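View pics/side0.png

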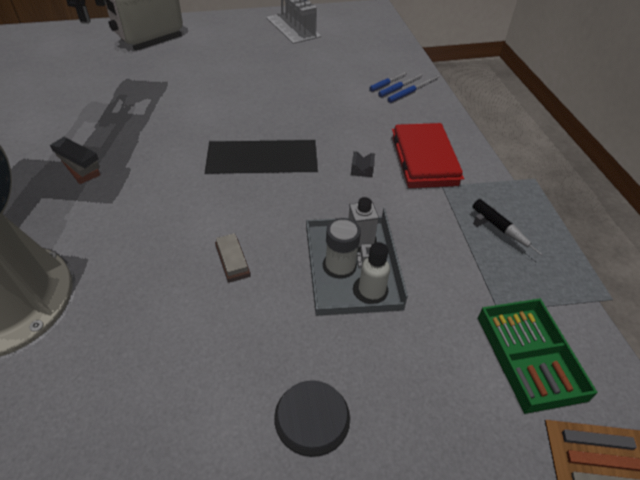

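```bash
cat > h.py <<'E'
import numpy as np,cv2
from scipy.spatial.transform import Rotation as R
def cloud(f,T=None):
    d=np.asarray(f["depth"],float); v,u=np.mgrid[0:480,0:640]
    P=np.stack([(u-f["cx"])*d/f["fx"],(v-f["cy"])*d/f["fy"],d],-1)
    if T is None: W=P@R.from_euler("xyz",np.ravel(f["rotation"])).as_matrix().T+np.ravel(f["eye"])
    else: W=P@T[:3,:3].T+T[:3,3]
    W[d<=0]=np.nan
    return W
def circ(p):
    A=np.c_[2*p,np.ones(len(p))]; s=np.linalg.lstsq(A,(p**2).sum(1),rcond=None)[0]
    return s[:2],np.sqrt(s[2]+s[0]**2+s[1]**2)
def pose(s): 
    T=np.eye(4);T[:3,:3]=R.from_euler("xyz",s["tcp_rot"]).as_matrix();T[:3,3]=s["eef_pos"];return T
E
python3 - <<'E'
from h import *
for n in("scene","side"):
    f=dict(np.load(f"pics/{n}0.npz")); W=cloud(f); c=f["color"].astype(int)
    ok=np.isfinite(W[...,2]); 
    m=ok&(abs(W[...,0]-450)<350)&(abs(W[...,1])<500)
    z=W[...,2]
    bench=m&(abs(z)<6); print(n,"bench z",np.median(z[bench]))
    # top-down map, 1px=1.5mm
    H=np.full((600,500,3),255,np.uint8)
    for th in [0]:
        px=((800-W[m][:,0])/1.2).astype(int); py=((300-W[m][:,1])/1.2).astype(int)
        k=(px>=0)&(px<600)&(py>=0)&(py<500)
        o=np.argsort(W[m][k][:,2]); H[px[k][o],py[k][o]]=f["color"][m][k][o]
    cv2.imwrite(f"pics/{n}_top.png",H)
    # height bands
    for a,b in[(20,29),(98,108),(107,113),(115,126)]:
        q=W[m&(z>a)&(z<b)]; 
        lab=cv2.connectedComponentsWithStats((m&(z>a)&(z<b)).astype(np.uint8))
        for i in range(1,lab[0]):
            if lab[2][i,4]>60:
                p=W[lab[1]==i]; mu=np.median(p,0); print(a,b,lab[2][i,4],np.round(mu,1),"bbox",np.round(p[:,:2].min(0)),np.round(p[:,:2].max(0)), "rect",[np.round(x,1) for x in cv2.minAreaRect(p[:,:2].astype(np.float32))])
    g=c.max(-1)<60
    lab=cv2.connectedComponentsWithStats((m&g&(abs(z-4)<8)).astype(np.uint8))
    for i in range(1,lab[0]):
        if lab[2][i,4]>1000:
            p=W[lab[1]==i]; print("dark",lab[2][i,4],[np.round(x,1) for x in cv2.minAreaRect(p[:,:2].astype(np.float32))])
E
```

```text
scene bench z -0.7271982872781564
20 29 66 [134.6 319.7  24.7] bbox [110. 303.] [153. 352.] rect [array([134.1, 322.4]), array([52.7, 25.8]), np.float64(61.5)]
20 29 730 [424.1  16.1  26.9] bbox [395. -29.] [447.  66.] rect [array([421.7,  19.4]), array([40.4, 94.1]), np.float64(8.8)]
20 29 188 [730.3 242.1  24.2] bbox [707. 221.] [746. 273.] rect [array([729.9, 244.9]), array([52.9, 22.8]), np.float64(59.6)]
20 29 130 [755.1 230.   24.5] bbox [736. 210.] [771. 259.] rect [array([753.4, 237.3]), array([51.7, 21.8]), np.float64(70.6)]
20 29 92 [564.5 -65.2  21.2] bbox [ 559. -107.] [571. -19.] rect [array([564.7, -63.1]), array([87.6,  5.7]), np.float64(83.6)]
20 29 113 [696.6   6.   24.3] bbox [657.   4.] [701.  49.] rect [array([689.4,  16.9]), array([61., 31.]), np.float64(45.8)]
20 29 87 [ 574.2 -134.    21.3] bbox [ 556. -139.] [ 612. -109.] rect [array([ 580.4, -133. ]), array([22.3, 61.1]), np.float64(63.1)]
20 29 312 [723.8 -52.8  24.7] bbox [ 701. -151.] [737.  68.] rect [array([724. , -41.4]), array([219.4,  13.5]), np.float64(81.3)]
20 29 87 [698.5 -44.8  24.5] bbox [663. -
[... 2308 characters left out ...]
.6] bbox [664.  13.] [689.  31.] rect [array([676.4,  21.4]), array([24.8, 17. ]), np.float64(3.4)]
98 108 635 [622.3 -31.1 100. ] bbox [592. -61.] [653.   1.] rect [array([623.2, -30.1]), array([61.1, 59.1]), np.float64(43.4)]
98 108 67 [ 661.1 -112.3  103.1] bbox [ 650. -117.] [680. -96.] rect [array([ 662.9, -108.4]), array([14.6, 30.7]), np.float64(67.0)]
107 113 96 [675.6  24.9 108.7] bbox [664.  13.] [689.  39.] rect [array([676.8,  26.3]), array([26.7, 22.8]), np.float64(77.4)]
115 126 208 [ 665.2 -100.9  118.3] bbox [ 651. -117.] [681. -84.] rect [array([ 665.8, -100. ]), array([30.6, 29.1]), np.float64(60.1)]
dark 3471 [array([515.1, 330.9]), array([130.2, 258. ]), np.float64(81.6)]
```

```bash
cat >> h.py <<'E'
def rows(s,way,yaw=-8.6):
    """way: list of (x,y,z[,yaw]) TCP targets, tool down, jaws (tool y) along dir yaw from world y. prints tool-frame offsets cm/deg"""
    T=pose(s); o=[]
    for w in way:
        yw=w[3] if len(w)>3 else yaw
        a=np.radians(yw); Rt=np.array([[-np.cos(a),-np.sin(a),0],[-np.sin(a),np.cos(a),0],[0,0,-1]]).T.T
        # columns: x=-(cos,sin), y=(-sin,cos), z down
        Rt=np.c_[[-np.cos(a),-np.sin(a),0],[-np.sin(a),np.cos(a),0],[0,0,-1]]
        d=T[:3,:3].T@(np.array(w[:3])-T[:3,3])/10
        rv=np.degrees(R.from_matrix(T[:3,:3].T@Rt).as_rotvec())
        o.append(" ".join(f"{v:.1f}" for v in np.r_[d,rv]))
    print("; ".join(o))
E
python3 - <<'E'
from h import *
for n in("scene","side"):
    f=dict(np.load(f"pics/{n}0.npz")); W=cloud(f); z=W[...,2]
    for nm,c,a,b,rr in [("can",(677,26),80,90,40),("insert",(690,-45),30,42,35),]:
        m=np.isfinite(z)&(np.hypot(W[...,0]-c[0],W[...,1]-c[1])<rr)&(z>a)&(z<b)
        p=W[m]; print(n,nm,len(p),np.round(np.median(p,0),1),[np.round(x,1) for x in cv2.minAreaRect(p[:,:2].astype(np.float32))])
    m=np.isfinite(z)&(z>38)&(z<50)&(W[...,0]>690)&(W[...,0]<760)&(abs(W[...,1]+40)<120)
    p=W[m]; print("rim",len(p),[np.round(x,1) for x in cv2.minAreaRect(p[:,:2].astype(np.float32))],cv2.fitLine(p[:,:2].astype(np.float32),cv2.DIST_HUBER,0,.01,.01).ravel())
from rig import r
print(np.round(pose(r.sense()),3))
rows(r.sense(),[(623.8,-29,250),(660,-40,330),(510,0,400)])
E
```

```text
scene can 434 [688.   16.1  85. ] [array([677.7,  27.7]), array([49. , 47.9]), np.float64(2.2)]
scene insert 407 [685.  -34.8  36. ] [array([695. , -35.3]), array([32.8, 64.1]), np.float64(77.9)]
rim 623 [array([706. , -39.4]), array([219.2,  40.3]), np.float64(84.1)] [ 1.0284845e-01  9.9469703e-01  7.2287061e+02 -4.6858253e+01]
side can 309 [669.6  14.3  84.3] [array([676.3,  25.2]), array([48.9, 46.6]), np.float64(89.8)]
side insert 110 [670.1 -35.3  36.2] [array([692.1, -39.9]), array([35.2, 64.9]), np.float64(72.4)]
rim 277 [array([705.1, -41.3]), array([219.6,  38. ]), np.float64(83.8)] [ 1.0086706e-01  9.9489993e-01  7.1957953e+02 -5.3197018e+01]
[[-9.59000e-01  2.85000e-01  0.00000e+00  1.77991e+02]
 [ 2.85000e-01  9.59000e-01 -0.00000e+00  5.99123e+02]
 [-0.00000e+00 -0.00000e+00 -1.00000e+00  2.53287e+02]
 [ 0.00000e+00  0.00000e+00  0.00000e+00  1.00000e+00]]
-60.6 -47.5 0.3 -0.0 0.0 -7.9; -64.4 -47.5 -7.7 -0.0 0.0 -7.9; -48.9 -48.0 -14.7 -0.0 0.0 -7.9
```

View pics/side_top.png

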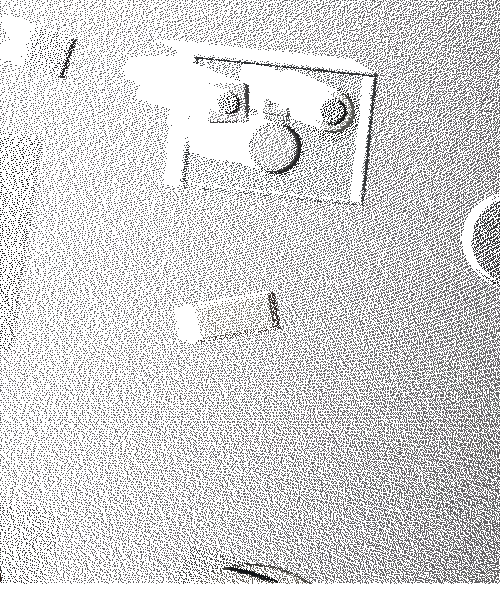

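>>> step_arm(
  series="-62.2 -47.2 -12.7 0 0 -11.5;-62.2 -47.2 -12.7 0 0 -11.5;-62.2 -47.2 -12.7 0 0 -11.5;-62.2 -47.2 -12.7 0 0 -11.5;-62.2 -47.2 -12.7 0 0 -11.5;-62.2 -47.2 -12.7 0 0 -11.5;-62.2 -47.2 -12.7 0 0 -11.5;-62.2 -47.2 -12.7 0 0 -11.5;-62.2 -47.2 -12.7 0 0 -11.5;-62.2 -47.2 -12.7 0 0 -11.5",
  grip=0,
  newtons=40,
)

```text
clock: 2.25
eef_pos: [543.9, 99.9, 354.2]
tcp_rot: [3.141, 0.001, 3.053]
contact_force: [0.8, 0.4, 0.7]
opening: 0.999
```

>>> step_arm(
  series="-10.7 -12.1 -2.6 0 0 0;-10.7 -12.1 -2.6 0 0 0;-10.7 -12.1 -2.6 0 0 0;-10.7 -12.1 -2.6 0 0 0;-10.7 -12.1 -2.6 0 0 0",
)

```text
clock: 2.88
eef_pos: [638.3, -27.8, 379.2]
tcp_rot: [3.141, -0.001, 3.053]
contact_force: [0.6, 0.3, -0.4]
opening: 1.0
```

```bash
python3 - <<'E'
from h import *
from rig import r, optics, search_frame
s=r.sense(); f=optics.grab_frame("wrist"); cv2.imwrite("pics/w1.png",f["color"])
T=pose(s)@np.array(f["mount"]); W=cloud(f,T); np.savez("pics/w1.npz",W=W,c=f["color"])
print(np.round(f["mount"],2).tolist(),np.round(s["eef_pos"],1),s["tcp_rot"])
for t in ["insert","bottle","jar","canister"]:
    for d in search_frame(f,t)[:2]: 
        u,v=np.round(d["xy"]).astype(int); print(t,u,v,round(d["score"],2),np.round(W[v,u],1))
E
```

```text
[[0.0, -0.96, -0.27, 69.23], [1.0, 0.0, 0.0, -0.85], [0.0, -0.27, 0.96, -119.9], [0.0, 0.0, 0.0, 1.0]] [638.3 -27.8 379.2] [ 3.14117027e+00 -1.02955928e-03  3.05323631e+00]
insert 326 228 0.71 [682.6 -29.6  32.5]
bottle 261 224 0.79 [653.7 -91.5 112.2]
bottle 545 250 0.25 [737.8 238.7  18. ]
jar 321 184 0.78 [621.3 -29.6 101.1]
canister 376 222 0.61 [664.6  22.4  99.1]
```

View pics/w1.png

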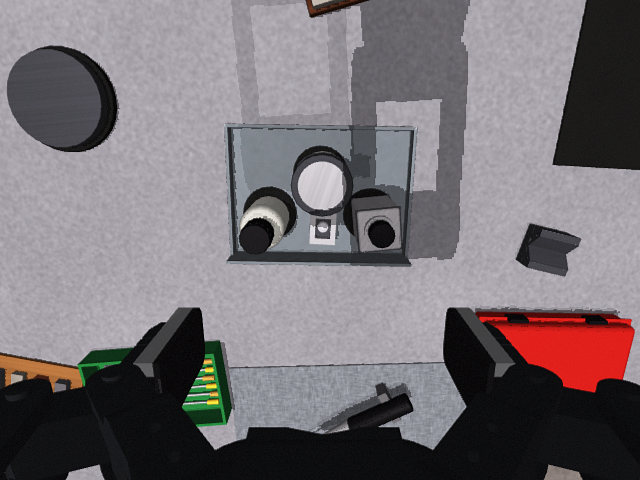

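```bash
python3 - <<'E'
from h import *
d=np.load("pics/w1.npz");W=d["W"];z=W[...,2]
def comp(m,n):
    k,l,st,_=cv2.connectedComponentsWithStats(m.astype(np.uint8)); 
    for i in range(1,k):
        if st[i,4]>120:
            p=W[l==i]; c,rad=circ(p[:,:2]); print(n,st[i,4],np.round(np.median(p,0),1),"rect",[np.round(x,1) for x in cv2.minAreaRect(p[:,:2].astype(np.float32))])
near=np.isfinite(z)&(np.hypot(W[...,0]-650,W[...,1]+35)<120)
comp(near&(z>78)&(z<89),"can shoulder")
comp(near&(z>97)&(z<104),"jar")
comp(near&(z>105)&(z<113),"cancap")
comp(near&(z>115),"bottle")
comp(near&(z>30)&(z<40),"insert top")
comp(near&(z>9)&(z<40)&(abs(W[...,1]+35)<30)&(W[...,0]>650),"insert")
comp(near&(z>41)&(z<50),"backrim")
comp(np.isfinite(z)&(abs(z-25)<5)&(W[...,1]<-250)&(W[...,1]>-380),"block")
E
```

```text
can shoulder 1174 [669.4  22.7  84.8] rect [array([676.6,  26.6]), array([47.3, 47.1]), np.float64(0.5)]
can shoulder 163 [655.9 -89.2  79.3] rect [array([660.3, -95.4]), array([37.7, 21.4]), np.float64(58.1)]
jar 3026 [622.1 -29.1 100.4] rect [array([623. , -28.9]), array([61. , 60.2]), np.float64(39.3)]
cancap 504 [676.2  26.3 108.9] rect [array([676.4,  26.3]), array([24.9, 25.1]), np.float64(84.9)]
bottle 758 [665.9 -98.7 119. ] rect [array([666.1, -98.9]), array([30.5, 29.6]), np.float64(83.5)]
bottle 57457 [627.2 -29.2 426.4] rect [array([634.1, -28.7]), array([147.5,  33.3]), np.float64(85.0)]
insert top 466 [685.7 -33.3  37. ] rect [array([681.4, -33.8]), array([29.9, 38.2]), np.float64(81.8)]
insert top 401 [719.9 -43.6  34.9] rect [array([720. , -42.2]), array([194.2,   1.5]), np.float64(84.1)]
insert 739 [683.5 -33.8  36.3] rect [array([681.4, -33.8]), array([29.9, 38.2]), np.float64(81.8)]
insert 366 [720.8 -34.1  25. ] rect [array([720.8, -35. ]), array([60.2,  1.4]), np.float64(83.9)]
backrim 598 [721.2 -43.7  43.8] rect [array([721.7, -43. ]), array([193.4,   4.8]), np.float64(84.0)]
block 7334 [ 510.6 -316.4   24.3] rect [array([ 511.9, -317.4]), array([103.7, 103.3]), np.float64(37.5)]
block 180 [ 836.2 -340.    25.1] rect [array([ 836.3, -340.3]), array([59.3,  3.1]), np.float64(89.9)]
```

```bash
python3 - <<'E'
from h import *
from rig import r
rows(r.sense(),[(623.3,-28.9,250,-6),(623.3,-28.9,85,-6)])
E
```

```text
1.5 -0.3 13.0 0.0 0.0 1.0; 1.5 -0.3 29.5 0.0 0.0 1.0
```

>>> step_arm(
  series="1.5 -0.3 6 0 0 1;1.5 -0.3 12 0 0 1;1.5 -0.3 17 0 0 1;1.5 -0.3 21 0 0 1;1.5 -0.3 25 0 0 1;1.5 -0.3 28 0 0 1;1.5 -0.3 29.5 0 0 1;1.5 -0.3 29.5 0 0 1;1.5 -0.3 29.5 0 0 1",
)

```text
clock: 4.25
eef_pos: [624.5, -29.8, 86.0]
tcp_rot: [3.141, 0.002, 3.036]
contact_force: [0.9, 1.0, 1.1]
opening: 0.996
```

```bash
python3 - <<'E'
from h import *
from rig import r, optics
s=r.sense()
for n in("wrist","side"):
    f=optics.grab_frame(n); cv2.imwrite(f"pics/{n}2.png",f["color"])
print(np.round(s["eef_pos"],1))
E
```

```text
[624.5 -29.8  86. ]
```

View pics/wrist2.png

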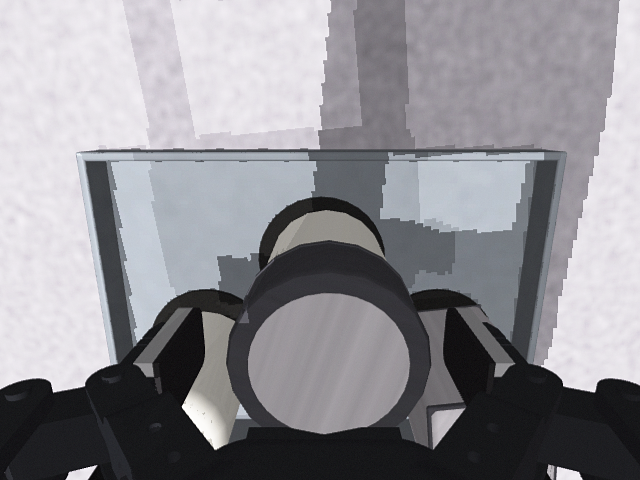

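View pics/side2.png

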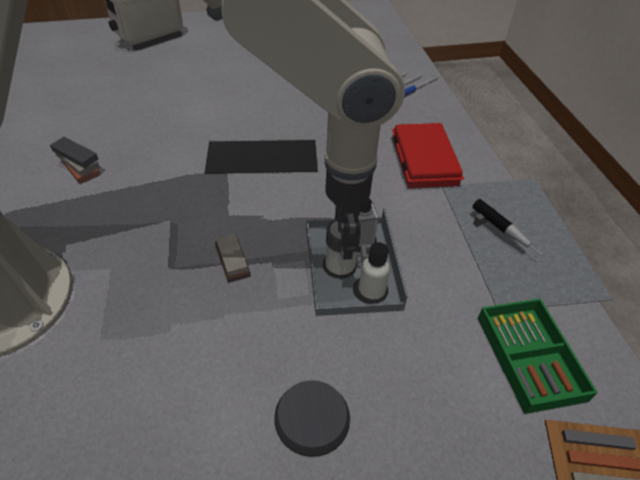

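>>> step_arm(
  series="0 0 0 0 0 0;0 0 0 0 0 0;0 0 0 0 0 0;0 0 0 0 0 0;0 0 0 0 0 0;0 0 -0.5 0 0 0;0 0 -3 0 0 0;0 0 -7 0 0 0;0 0 -13 0 0 0;0 0 -13 0 0 0",
  grip=1,
  newtons=40,
)

```text
clock: 5.6
eef_pos: [626.4, -30.1, 219.8]
tcp_rot: [3.141, 0.009, 3.036]
contact_force: [1.0, -0.4, -2.1]
opening: 0.709
```

```bash
python3 - <<'E'
from h import *
from rig import r, optics
s=r.sense()
for n in("wrist",):
    f=optics.grab_frame(n); cv2.imwrite(f"pics/{n}3.png",f["color"])
print(np.round(s["eef_pos"],1))
m=lambda x:(516.6+x*.989,330-x*.146)
rows(s,[(*m(-82),215,-8.4),(*m(-82),86,-8.4)])
E
```

```text
[626.4 -30.1 219.8]
22.9 35.0 0.3 0.0 0.5 2.4; 23.0 35.0 13.2 0.0 0.5 2.4
```

View pics/wrist3.png

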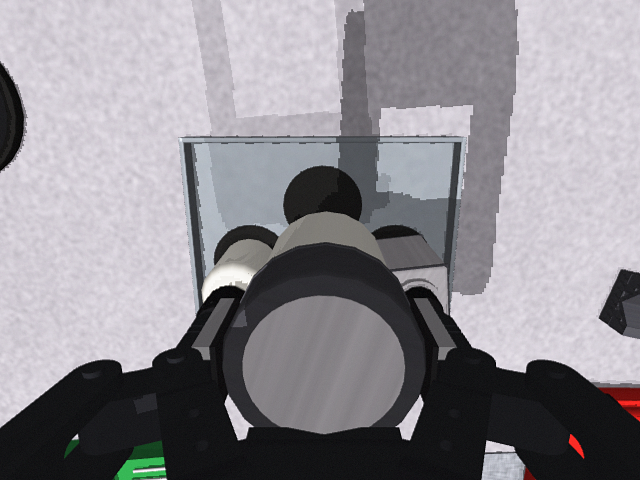

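>>> step_arm(
  series="1.5 2 -0.5 0 0 2.4;5 7.5 -0.5 0 0 2.4;8 12 -0.5 0 0 2.4;11 17 -0.5 0 0 2.4;14 22 -0.5 0 0 2.4;17.5 27 -0.3 0 0 2.4;20.5 31.5 0 0 0 2.4;22.4 34.3 0 0 0 2.4;22.9 35 0 0 0 2.4;22.9 35 0 0 0 2.4",
)

```text
clock: 6.9
eef_pos: [432.2, 341.8, 213.6]
tcp_rot: [-3.14, -0.001, 2.995]
contact_force: [0.8, 0.5, -1.0]
opening: 0.708
```

>>> step_arm(
  series="0 0 3 0 0 0;0 0 6.5 0 0 0;0 0 9.5 0 0 0;0 0 11.5 0 0 0;0 0 12.3 0 0 0;0 0 12.6 0 0 0;0 0 12.7 0 0 0;0 0 12.7 0 0 0",
)

```text
clock: 7.9
eef_pos: [433.2, 342.5, 88.3]
tcp_rot: [3.141, 0.001, 2.994]
contact_force: [-0.1, -0.3, -2.1]
opening: 0.706
```

```bash
python3 - <<'E'
from h import *
from rig import r, optics
s=r.sense()
for n in("side",):
    f=optics.grab_frame(n); cv2.imwrite(f"pics/{n}4.png",f["color"][100:300,100:500])
print(np.round(s["eef_pos"],1),s["contact_force"])
W=cloud(f);z=W[...,2]
m=np.isfinite(z)&(abs(W[...,0]-437)<60)&(abs(W[...,1]-341)<60); c=f["color"].astype(int)
mm=m&(c.min(-1)>110)&(z<90); p=W[mm]; print(len(p),np.percentile(p[:,2],[1,5,50]),np.median(p,0))
E
```

```text
[433.2 342.5  88.3] [-0.07649565 -0.31242844 -2.10394605]Traceback (most recent call last):
  File "<stdin>", line 9, in <module>
    return _quantile_unchecked(
        a, q, axis, out, overwrite_input, method, keepdims, weights)
    return _ureduce(a,
                    func=_quantile_ureduce_func,
    ...<5 lines>...
                    overwrite_input=overwrite_input,
                    method=method)
    r = func(a, **kwargs)
    result = _quantile(arr,
                       quantiles=q,
    ...<2 lines>...
                       out=out,
                       weights=wgt)
    slices_having_nans = np.isnan(arr[-1, ...])
                                  ~~~^^^^^^^^^
IndexError: index -1 is out of bounds for axis 0 with size 0
```

View pics/side4.png

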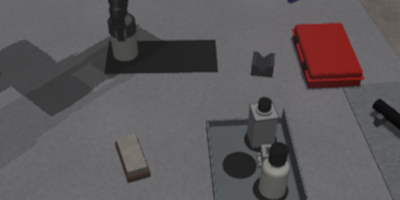

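>>> step_arm(
  series="0 0 0.1 0 0 0;0 0 0.2 0 0 0;0 0 0.3 0 0 0;0 0 0.3 0 0 0",
)

```text
clock: 8.45
eef_pos: [432.7, 342.2, 84.5]
tcp_rot: [-3.141, -0.0, 2.994]
contact_force: [-0.4, 0.8, -1.7]
opening: 0.706
```

>>> step_arm(
  series="0 0 0.1 0 0 0;0 0 0.1 0 0 0;0 0 0.1 0 0 0",
)

```text
clock: 8.82
eef_pos: [432.8, 342.3, 83.7]
tcp_rot: [3.142, 0.0, 2.994]
contact_force: [-0.2, 0.5, -1.4]
opening: 0.711
```

>>> step_arm(
  series="0 0 0.1 0 0 0;0 0 0.1 0 0 0;0 0 0.1 0 0 0",
)

```text
clock: 9.2
eef_pos: [433.0, 342.4, 83.5]
tcp_rot: [3.141, 0.001, 2.994]
contact_force: [-2.5, -1.5, 9.6]
opening: 0.71
```

>>> step_arm(
  series="0 0 0 0 0 0;0 0 0 0 0 0;0 0 0 0 0 0;0 0 -1 0 0 0;0 0 -4 0 0 0;0 0 -9 0 0 0;0 0 -15 0 0 0;0 0 -15 0 0 0",
  grip=0,
)

```text
clock: 10.2
eef_pos: [435.0, 344.0, 238.2]
tcp_rot: [3.135, 0.006, 2.994]
contact_force: [-0.2, -0.5, -0.2]
opening: 1.004
```

```bash
python3 - <<'E'
from h import *
from rig import r, optics
s=r.sense()
print(np.round(s["eef_pos"],1),s["contact_force"])
rows(s,[(666.3,-99,230,-6),(666.3,-99,107,-6)])
for n in("side",):
    f=optics.grab_frame(n); cv2.imwrite(f"pics/{n}5.png",f["color"][100:300,100:500])
W=cloud(f);z=W[...,2]
m=np.isfinite(z)&(abs(W[...,0]-437)<60)&(abs(W[...,1]-341)<60)&(abs(z-98)<5); p=W[m]; print(len(p),np.median(p,0), cv2.minAreaRect(p[:,:2].astype(np.float32)))
E
```

```text
[435.  344.  238.2] [-0.1827587  -0.53929956 -0.18747128]
-29.4 -40.4 0.7 0.4 0.4 -2.4; -29.3 -40.5 13.0 0.4 0.4 -2.4
390 [431.81373229 338.3115419   97.8263491 ] ((432.35809326171875, 340.9129943847656), (61.07071304321289, 59.76048278808594), 86.6239242553711)
```

View pics/side5.png

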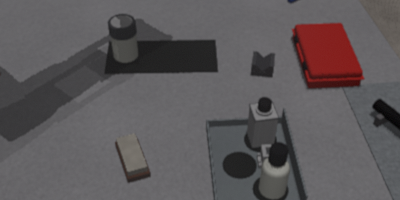

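>>> step_arm(
  series="-1.5 -2 0 0 0 -2.4;-5 -7 0 0 0 -2.4;-8.5 -12 0 0 0 -2.4;-12 -17 0 0 0 -2.4;-15.5 -22 0 0 0 -2.4;-19 -27 0 0 0 -2.4;-22.5 -31.5 0 0 0 -2.4;-26 -36 0 0 0 -2.4;-28.6 -39 0 0 0 -2.4;-29.6 -40.2 0 0 0 -2.4",
)

```text
clock: 11.5
eef_pos: [666.5, -100.7, 231.0]
tcp_rot: [-3.142, -0.002, 3.034]
contact_force: [-0.2, 1.5, -0.7]
opening: 1.005
```

>>> step_arm(
  series="0 0 0 0 0 0;0 0 0 0 0 0",
)

```text
clock: 11.75
eef_pos: [665.6, -97.5, 232.2]
tcp_rot: [3.141, -0.001, 3.037]
contact_force: [0.1, 1.3, 0.7]
opening: 1.005
```

```bash
python3 - <<'E'
from h import *
from rig import r, optics
s=r.sense()
print(np.round(s["eef_pos"],1),s["contact_force"])
rows(s,[(666.3,-99,107,-6)])
E
```

```text
[665.6 -97.5 232.2] [0.11130794 1.27506959 0.6808239 ]
-0.1 -0.1 12.5 0.0 -0.1 0.0
```

>>> step_arm(
  series="0 0 3 0 0 0;0 0 6.5 0 0 0;0 0 9.5 0 0 0;0 0 11.5 0 0 0;0 0 12.3 0 0 0;0 0 12.5 0 0 0;0 0 12.5 0 0 0",
)

```text
clock: 12.62
eef_pos: [667.1, -98.9, 108.6]
tcp_rot: [-3.142, 0.001, 3.036]
contact_force: [-0.1, -0.3, 0.4]
opening: 1.002
```

```bash
python3 - <<'E'
from h import *
from rig import r, optics
s=r.sense()
print(np.round(s["eef_pos"],1),s["contact_force"])
f=optics.grab_frame("wrist"); cv2.imwrite("pics/w6.png",f["color"])
E
```

```text
[667.1 -98.9 108.6] [-0.11503024 -0.26084295  0.39344385]
```

View pics/w6.png

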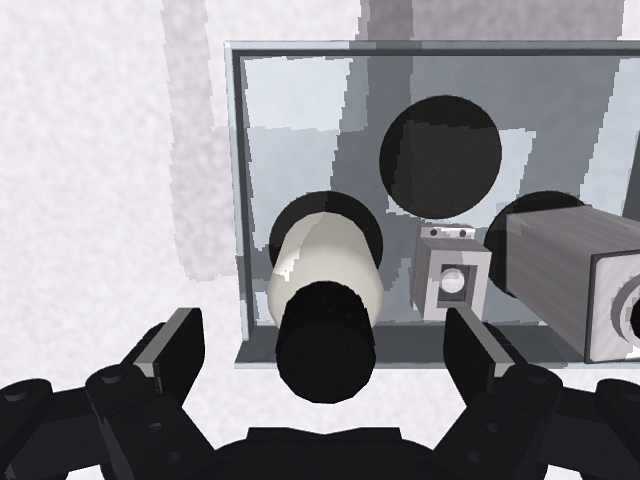

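>>> step_arm(
  series="0 0 0 0 0 0;0 0 0 0 0 0;0 0 0 0 0 0;0 0 0 0 0 0;0 0 0 0 0 0;0 0 0 0 0 0;0 0 -1 0 0 0;0 0 -4 0 0 0;0 0 -9 0 0 0;0 0 -13 0 0 0",
  grip=1,
  newtons=40,
)

```text
clock: 13.92
eef_pos: [666.5, -98.9, 239.7]
tcp_rot: [-3.141, 0.001, 3.036]
contact_force: [0.4, 0.1, -1.6]
opening: 0.342
```

>>> step_arm(
  series="0 0 0 0 0 0;0 0 0 0 0 0",
)

```text
clock: 14.18
eef_pos: [665.9, -98.8, 237.0]
tcp_rot: [3.142, -0.001, 3.036]
contact_force: [-0.4, -0.0, -1.6]
opening: 0.34
```

```bash
python3 - <<'E'
from h import *
from rig import r, optics
s=r.sense()
print(np.round(s["eef_pos"],1),s["contact_force"],s["opening"])
f=optics.grab_frame("wrist"); cv2.imwrite("pics/w7.png",f["color"])
m=lambda x:(516.6+x*.989,330-x*.146)
rows(s,[(*m(0),237,-8.4)])
E
```

```text
[665.9 -98.8 237. ] [-0.41945868 -0.04828173 -1.59869539] 0.3396048448836669
19.4 41.1 0.0 0.0 -0.1 2.4
```

View pics/w7.png

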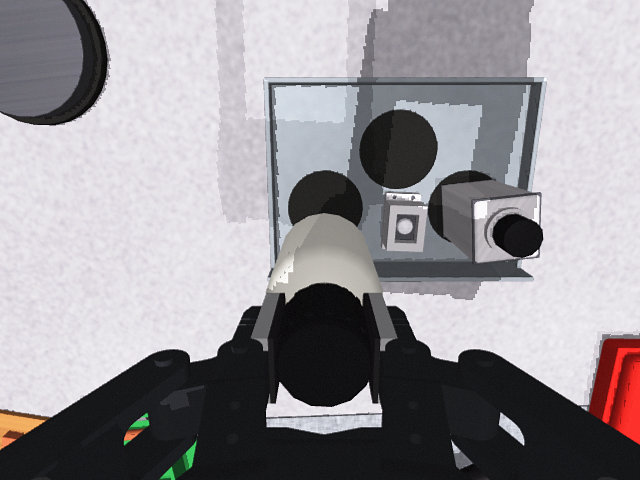

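>>> step_arm(
  series="1 2 0 0 0 2.4;3.4 7.2 0 0 0 2.4;5.8 12.2 0 0 0 2.4;8.2 17.4 0 0 0 2.4;10.6 22.6 0 0 0 2.4;13 27.6 0 0 0 2.4;15.4 32.6 0 0 0 2.4;17.6 37.4 0 0 0 2.4;19 40.3 0 0 0 2.4;19.4 41.1 0 0 0 2.4",
)

```text
clock: 15.48
eef_pos: [515.3, 331.6, 235.9]
tcp_rot: [-3.14, -0.002, 2.996]
contact_force: [-0.9, -1.1, -1.6]
opening: 0.34
```

>>> step_arm(
  series="0 0 0 0 0 0;0 0 3 0 0 0;0 0 6.5 0 0 0;0 0 9.5 0 0 0;0 0 11.5 0 0 0;0 0 12.4 0 0 0;0 0 12.8 0 0 0;0 0 13 0 0 0;0 0 13.1 0 0 0;0 0 13.1 0 0 0",
)

```text
clock: 16.73
eef_pos: [517.0, 330.4, 107.0]
tcp_rot: [3.141, 0.001, 2.994]
contact_force: [0.4, 0.2, -1.3]
opening: 0.342
```

>>> step_arm(
  series="0 0 0 0 0 0;0 0 0 0 0 0",
)

```text
clock: 16.98
eef_pos: [516.9, 330.4, 106.8]
tcp_rot: [3.141, 0.0, 2.994]
contact_force: [0.5, 0.5, -0.9]
opening: 0.348
```

>>> step_arm(
  series="0 0 0.1 0 0 0;0 0 0.1 0 0 0;0 0 0.2 0 0 0;0 0 0.2 0 0 0",
)

```text
clock: 17.48
eef_pos: [517.2, 330.6, 105.8]
tcp_rot: [3.141, 0.001, 2.994]
contact_force: [-2.2, -1.7, 10.6]
opening: 0.342
```

>>> step_arm(
  series="0 0 0 0 0 0;0 0 0 0 0 0;0 0 0 0 0 0;0 0 0 0 0 0;0 0 -1 0 0 0;0 0 -4 0 0 0;0 0 -8 0 0 0;0 0 -12 0 0 0;0 0 -12 0 0 0;0 0 -12 0 0 0",
  grip=0,
)

```text
clock: 18.73
eef_pos: [516.6, 330.1, 224.7]
tcp_rot: [3.142, 0.0, 2.994]
contact_force: [-0.4, -0.3, -0.3]
opening: 1.0
```

```bash
python3 - <<'E'
from h import *
from rig import r, optics
s=r.sense()
print(np.round(s["eef_pos"],1))
rows(s,[(676.6,26.4,220,0)])
f=optics.grab_frame("side"); cv2.imwrite("pics/s8.png",f["color"][100:300,100:500])
E
```

```text
[516.6 330.1 224.7]
-20.3 -27.7 0.5 0.0 0.0 -8.4
```

View pics/s8.png

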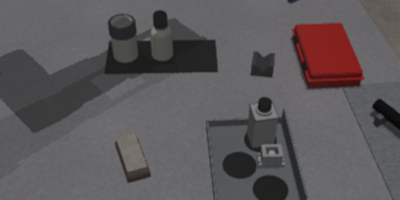

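Jar and bottle stand on the mat. Next the canister.

>>> step_arm(
  series="-2 -3 0 0 0 -8.4;-6 -8 0 0 0 -8.4;-10 -13.5 0 0 0 -8.4;-13.5 -18.5 0 0 0 -8.4;-17 -23 0 0 0 -8.4;-19.5 -26.5 0 0 0 -8.4;-20.3 -27.7 0 0 0 -8.4;-20.3 -27.7 0 0 0 -8.4;-20.3 -27.7 0 0 0 -8.4",
)

```text
clock: 19.9
eef_pos: [676.2, 27.8, 224.1]
tcp_rot: [3.141, -0.001, -3.141]
contact_force: [-0.9, 0.6, 0.7]
opening: 1.0
```

```bash
python3 - <<'E'
from h import *
from rig import r, optics
s=r.sense()
print(np.round(s["eef_pos"],1))
f=optics.grab_frame("wrist"); cv2.imwrite("pics/w9.png",f["color"])
W=cloud(f,pose(s)@np.array(f["mount"]));z=W[...,2]
near=np.isfinite(z)&(np.hypot(W[...,0]-676,W[...,1]-26)<50)
for a,b in((80,90),(105,114)):
    p=W[near&(z>a)&(z<b)];print(len(p),np.median(p,0),cv2.minAreaRect(p[:,:2].astype(np.float32)))
rows(s,[(676.6,26.4,75,0)])
E
```

```text
[676.2  27.8 224.1]
3025 [669.29373137  26.69408018  84.92429875] ((677.0670166015625, 26.525310516357422), (47.2800407409668, 46.99247741699219), 1.102803349494934)
1350 [676.28325701  26.69849307 109.08297317] ((676.6044921875, 26.4993896484375), (25.124479293823242, 25.07554817199707), 48.326961517333984)
-0.1 -0.1 14.9 0.0 -0.1 0.0
```

View pics/w9.png

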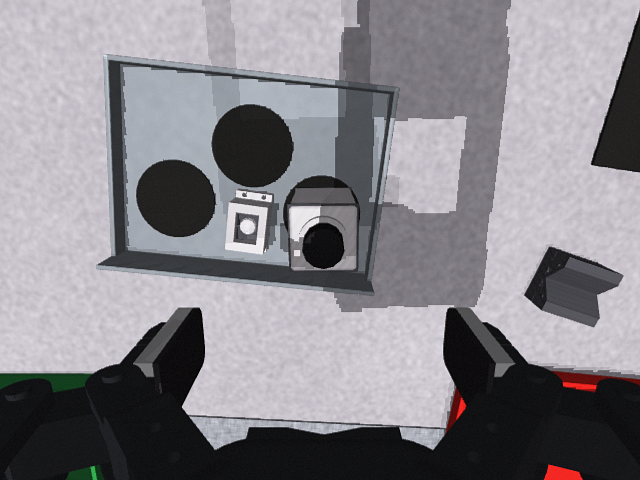

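>>> step_arm(
  series="0 0 3 0 0 0;0 -0.1 7 0 0 0;0 -0.1 10.5 0 0 0;0 -0.1 13 0 0 0;0 -0.1 14.3 0 0 0;0 -0.1 14.9 0 0 0;0 -0.1 14.9 0 0 0;0 -0.1 14.9 0 0 0",
)

```text
clock: 20.95
eef_pos: [677.6, 25.6, 76.7]
tcp_rot: [3.142, 0.002, 3.141]
contact_force: [1.1, 0.5, 0.2]
opening: 1.002
```

>>> step_arm(
  series="0 0 0 0 0 0;0 0 0 0 0 0;0 0 0 0 0 0;0 0 0 0 0 0;0 0 0 0 0 0;0 0 -0.5 0 0 0;0 0 -2 0 0 0;0 0 -5 0 0 0;0 0 -10 0 0 0;0 0 -13 0 0 0",
  grip=1,
  newtons=50,
)

```text
clock: 22.2
eef_pos: [677.8, 25.4, 209.0]
tcp_rot: [3.142, 0.003, 3.141]
contact_force: [0.9, 0.2, -1.9]
opening: 0.528
```

>>> step_arm(
  series="0 0 0 0 0 0;0 0 0 0 0 0",
)

```text
clock: 22.45
eef_pos: [676.1, 25.4, 204.6]
tcp_rot: [-3.141, -0.002, 3.141]
contact_force: [0.1, 0.2, -3.8]
opening: 0.531
```

```bash
python3 - <<'E'
from h import *
from rig import r, optics
s=r.sense()
print(np.round(s["eef_pos"],1),s["contact_force"],s["opening"])
f=optics.grab_frame("wrist"); cv2.imwrite("pics/w10.png",f["color"])
m=lambda x:(516.6+x*.989,330-x*.146)
rows(s,[(*m(78),205,0)])
E
```

```text
[676.1  25.4 204.6] [ 0.072981    0.22274913 -3.77796344] 0.5314025790186615
8.3 29.3 -0.0 -0.0 -0.1 -0.0
```

View pics/w10.png

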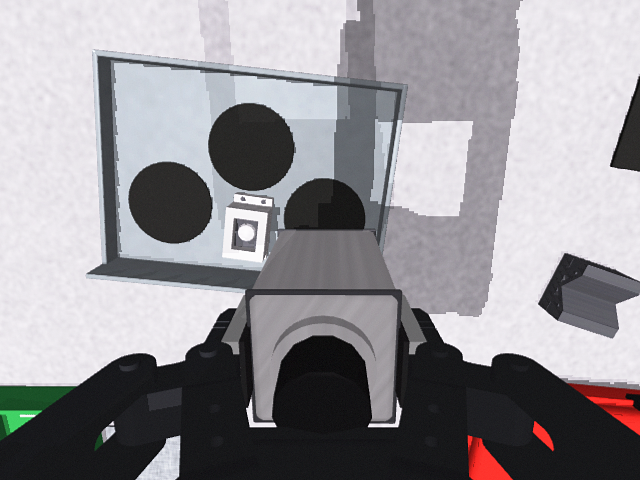

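>>> step_arm(
  series="0.4 1.5 0 0 0 0;1.7 6 0 0 0 0;3.2 11.5 0 0 0 0;4.7 17 0 0 0 0;6.3 22.5 0 0 0 0;7.5 26.5 0 0 0 0;8.2 28.8 0 0 0 0;8.3 29.3 0 0 0 0;8.3 29.3 0 0 0 0;8.3 29.3 0 0 0 0",
)

```text
clock: 23.75
eef_pos: [594.6, 317.2, 205.5]
tcp_rot: [-3.141, -0.0, 3.139]
contact_force: [0.4, -0.5, -2.6]
opening: 0.536
```

>>> step_arm(
  series="0 0 2 0 0 0;0 0 6 0 0 0;0 0 9.5 0 0 0;0 0 11.5 0 0 0;0 0 12.4 0 0 0;0 0 12.8 0 0 0;0 0 13 0 0 0;0 0 13.1 0 0 0;0 0 13.1 0 0 0;0 0 13.1 0 0 0",
)

```text
clock: 25.0
eef_pos: [594.3, 318.7, 75.0]
tcp_rot: [3.141, 0.0, 3.141]
contact_force: [0.4, -0.8, -2.2]
opening: 0.525
```

>>> step_arm(
  series="0 0 0.1 0 0 0;0 0 0.1 0 0 0;0 0 0.1 0 0 0",
)

```text
clock: 25.38
eef_pos: [594.4, 318.7, 74.2]
tcp_rot: [3.141, 0.001, 3.141]
contact_force: [-2.2, -0.3, 4.9]
opening: 0.529
```

>>> step_arm(
  series="0 0 0 0 0 0;0 0 0 0 0 0;0 0 0 0 0 0;0 0 0 0 0 0;0 0 -1 0 0 0;0 0 -4 0 0 0;0 0 -8 0 0 0;0 0 -13 0 0 0;0 0 -15 0 0 0;0 0 -15 0 0 0",
  grip=0,
)

```text
clock: 26.62
eef_pos: [594.9, 318.9, 225.4]
tcp_rot: [3.14, 0.003, 3.141]
contact_force: [-0.4, -0.0, -0.4]
opening: 1.001
```

```bash
python3 - <<'E'
from h import *
from rig import r, optics
s=r.sense()
print(np.round(s["eef_pos"],1))
rows(s,[(681.4,-33.8,224,-8.2)])
f=optics.grab_frame("side"); cv2.imwrite("pics/s11.png",f["color"][100:300,100:500])
W=cloud(f);z=W[...,2]
for n,c,h in(("jar",(432,341),99),("bottle",(517,330),118),("can",(594,318),108)):
    p=W[np.isfinite(z)&(np.hypot(W[...,0]-c[0],W[...,1]-c[1])<35)&(abs(z-h)<4)]; print(n,len(p),np.median(p[:,2]),cv2.minAreaRect(p[:,:2].astype(np.float32)))
E
```

```text
[594.9 318.9 225.4]
-8.7 -35.3 0.1 0.1 0.2 8.2
jar 370 97.91335384142207 ((431.1282653808594, 341.2042236328125), (59.59976577758789, 61.56193542480469), 14.755558967590332)
bottle 94 116.53186451656575 ((516.9854736328125, 327.946533203125), (29.684797286987305, 28.600671768188477), 47.74655532836914)
can 63 106.57117970096056 ((594.2360229492188, 317.5217590332031), (24.862852096557617, 22.21738052368164), 80.59613800048828)
```

View pics/s11.png

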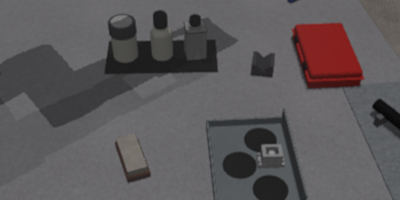

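All three stand upright on the mat, and the insert is alone in the tray. Going over the insert.

>>> step_arm(
  series="-0.5 -2 0 0 0 8.2;-2 -7.5 0 0 0 8.2;-3.5 -13.5 0 0 0 8.2;-5 -19.5 0 0 0 8.2;-6.5 -25.5 0 0 0 8.2;-7.8 -31 0 0 0 8.2;-8.5 -34.5 0 0 0 8.2;-8.7 -35.3 0 0 0 8.2;-8.7 -35.3 0 0 0 8.2;-8.7 -35.3 0 0 0 8.2",
)

```text
clock: 27.92
eef_pos: [680.4, -33.1, 222.9]
tcp_rot: [3.141, -0.001, 2.999]
contact_force: [-0.5, 0.1, -0.1]
opening: 1.002
```

```bash
python3 - <<'E'
from h import *
from rig import r, optics
s=r.sense()
print(np.round(s["eef_pos"],1))
f=optics.grab_frame("wrist"); cv2.imwrite("pics/w12.png",f["color"])
W=cloud(f,pose(s)@np.array(f["mount"]));z=W[...,2]
near=np.isfinite(z)&(np.hypot(W[...,0]-681,W[...,1]+34)<35)
for a,b in((33,41),(9,17)):
    p=W[near&(z>a)&(z<b)];print(len(p),np.median(p,0),cv2.minAreaRect(p[:,:2].astype(np.float32)))
rows(s,[(681.4,-33.8,30,-8.2)])
E
```

```text
[680.4 -33.1 222.9]
1237 [681.33090337 -33.72215037  37.11286151] ((681.5032348632812, -33.8143424987793), (29.914379119873047, 38.039371490478516), 81.97313690185547)
319 [659.75839196 -30.73359818  13.1245014 ] ((659.9772338867188, -30.696636199951172), (29.553298950195312, 6.4496307373046875), 82.08203125)
-0.1 -0.1 19.3 0.0 -0.1 0.0
```

View pics/w12.png

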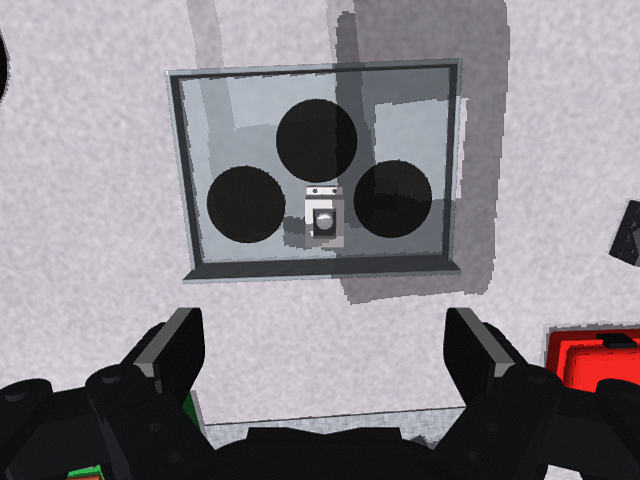

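>>> step_arm(
  series="-0.1 0 3 0 0 0;-0.1 0 8 0 0 0;-0.1 0 12.5 0 0 0;-0.1 0 16 0 0 0;-0.1 0 18 0 0 0;-0.1 0 18.9 0 0 0;-0.1 0 19.2 0 0 0;-0.1 0 19.2 0 0 0;-0.1 0 19.2 0 0 0",
)

```text
clock: 29.1
eef_pos: [682.6, -34.7, 32.8]
tcp_rot: [3.141, 0.002, 2.998]
contact_force: [0.1, 0.8, 0.1]
opening: 0.999
```

>>> step_arm(
  series="0 0 0 0 0 0;0 0 0 0 0 0;0 0 0 0 0 0;0 0 0 0 0 0;0 0 0 0 0 0;0 0 0 0 0 0;0 0 -0.5 0 0 0;0 0 -3 0 0 0;0 0 -7 0 0 0;0 0 -11 0 0 0",
  grip=1,
  newtons=60,
)

```text
clock: 30.35
eef_pos: [681.0, -34.7, 141.9]
tcp_rot: [-3.141, -0.002, 2.998]
contact_force: [0.5, -0.5, -2.4]
opening: 0.339
```

>>> step_arm(
  series="0 0 0 0 0 0;0 0 0 0 0 0",
)

```text
clock: 30.6
eef_pos: [681.0, -34.7, 140.5]
tcp_rot: [-3.141, -0.002, 2.998]
contact_force: [-0.8, -0.3, -3.0]
opening: 0.342
```

```bash
python3 - <<'E'
from h import *
from rig import r, optics
s=r.sense()
print(np.round(s["eef_pos"],1),s["contact_force"],s["opening"])
f=optics.grab_frame("wrist"); cv2.imwrite("pics/w13.png",f["color"])
rows(s,[(512,-317.4,142,-8.2)])
rows(s,[(512,-317.4,142,28)])
E
```

```text
[681.  -34.7 140.5] [-0.78235469 -0.25082663 -2.98303266] 0.3422532762692717
12.7 -30.4 -0.1 -0.0 -0.1 -0.0
12.7 -30.4 -0.1 0.0 -0.1 -36.2
```

View pics/w13.png

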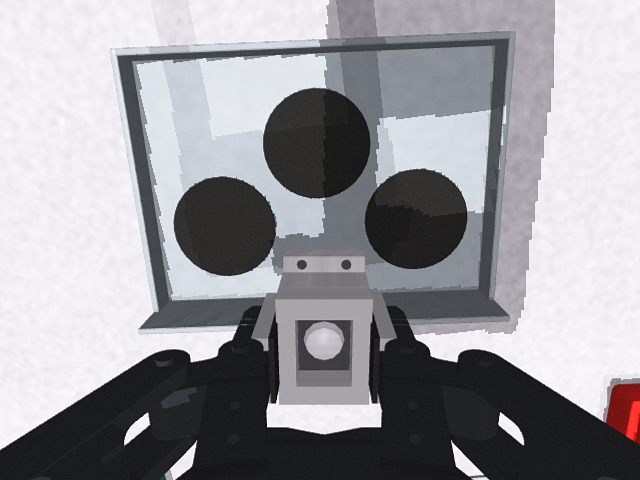

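>>> step_arm(
  series="0.6 -1.5 0 0 0 0;2.4 -5.8 0 0 0 0;4.6 -11 0 0 0 0;6.8 -16.3 0 0 0 0;9 -21.6 0 0 0 0;11 -26.4 0 0 0 0;12.3 -29.5 0 0 0 0;12.7 -30.4 0 0 0 0;12.7 -30.4 0 0 0 0;12.7 -30.4 0 0 0 0",
)

```text
clock: 31.9
eef_pos: [512.9, -316.4, 141.4]
tcp_rot: [3.141, -0.0, 2.998]
contact_force: [0.2, 0.8, -2.5]
opening: 0.336
```

>>> step_arm(
  series="0 0 0 0 0 0;0 0 1.5 0 0 0;0 0 4 0 0 0;0 0 6.2 0 0 0;0 0 7.6 0 0 0;0 0 8.2 0 0 0;0 0 8.5 0 0 0;0 0 8.7 0 0 0;0 0 8.7 0 0 0;0 0 8.7 0 0 0",
)

```text
clock: 33.15
eef_pos: [512.8, -317.5, 55.1]
tcp_rot: [-3.141, 0.001, 2.998]
contact_force: [-0.3, 1.2, -2.8]
opening: 0.335
```

>>> step_arm(
  series="0 0 0 0 0 0;0 0 0.1 0 0 0;0 0 0.1 0 0 0",
)

```text
clock: 33.52
eef_pos: [512.5, -317.3, 53.6]
tcp_rot: [3.142, -0.0, 2.998]
contact_force: [0.3, 0.1, -2.8]
opening: 0.343
```

>>> step_arm(
  series="0 0 0.1 0 0 0;0 0 0.1 0 0 0;0 0 0.1 0 0 0",
)

```text
clock: 33.9
eef_pos: [512.6, -317.3, 52.9]
tcp_rot: [-3.142, 0.0, 2.998]
contact_force: [-1.5, 0.8, 4.0]
opening: 0.34
```

>>> step_arm(
  series="0 0 0.1 0 0 0;0 0 0.1 0 0 0;0 0 0.1 0 0 0",
)

```text
clock: 34.28
eef_pos: [512.7, -317.4, 52.9]
tcp_rot: [-3.141, 0.0, 2.998]
contact_force: [-5.3, 2.8, 16.4]
opening: 0.342
```

>>> step_arm(
  series="0 0 -0.1 0 0 0;0 0 -0.1 0 0 0;0 0 -0.1 0 0 0;0 0 -0.1 0 0 0;0 0 -0.1 0 0 0;0 0 -1 0 0 0;0 0 -4 0 0 0;0 0 -9 0 0 0;0 0 -15 0 0 0;0 0 -18 0 0 0",
  grip=0,
)

```text
clock: 35.52
eef_pos: [513.6, -317.9, 235.9]
tcp_rot: [-3.14, 0.004, 2.998]
contact_force: [0.6, -0.1, -0.5]
opening: 0.998
```

>>> step_arm(
  series="0 0 0 0 0 0;0 0 0 0 0 0",
)

```text
clock: 35.78
eef_pos: [512.1, -317.0, 231.1]
tcp_rot: [3.141, -0.001, 2.998]
contact_force: [-1.1, 0.8, 0.1]
opening: 0.999
```

```bash
python3 - <<'E'
from h import *
from rig import r, optics
s=r.sense()
print(np.round(s["eef_pos"],1))
f=optics.grab_frame("wrist"); cv2.imwrite("pics/w14.png",f["color"])
W=cloud(f,pose(s)@np.array(f["mount"]));z=W[...,2]
near=np.isfinite(z)&(np.hypot(W[...,0]-512,W[...,1]+317)<70)
for a,b in((54,62),(31,38),(20,28)):
    p=W[near&(z>a)&(z<b)];print(len(p),np.median(p,0),cv2.minAreaRect(p[:,:2].astype(np.float32)))
rows(s,[(594.3,318.5,230,0),(516.9,330.4,235,-8.2)])
E
```

```text
[ 512.1 -317.   231.1]
1359 [ 512.06601874 -318.45561596   58.08065344] ((512.31005859375, -318.3006286621094), (29.9400577545166, 38.502471923828125), 82.31985473632812)
342 [ 490.40230686 -314.95079288   34.14296929] ((490.5242614746094, -315.1169128417969), (29.874740600585938, 6.42595911026001), 82.08003234863281)
9528 [ 506.98945642 -316.25591602   24.14683627] ((511.85943603515625, -317.6602783203125), (103.23068237304688, 103.04867553710938), 46.50517654418945)
1.0 64.1 0.1 0.0 -0.0 -8.2; 8.8 64.1 -0.4 0.0 -0.0 -0.0
```

View pics/w14.png

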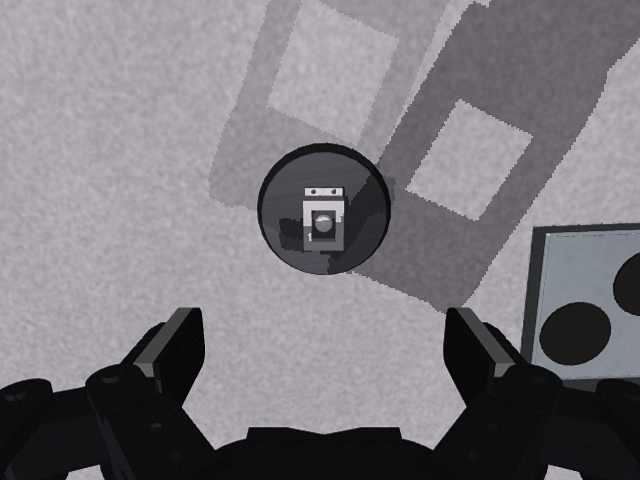

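>>> step_arm(
  series="0 1.5 0 0 0 -8.2;0.1 6.5 0 0 0 -8.2;0.2 12.5 0 0 0 -8.2;0.3 18.5 0 0 0 -8.2;0.4 24.5 0 0 0 -8.2;0.5 30.5 0 0 0 -8.2;0.6 36.5 0 0 0 -8.2;0.7 42.5 0 0 0 -8.2;0.8 48.5 0 0 0 -8.2;0.9 54.5 0 0 0 -8.2",
)

```text
clock: 37.08
eef_pos: [581.2, 225.1, 229.9]
tcp_rot: [-3.14, -0.002, 3.141]
contact_force: [0.7, 0.1, -0.3]
opening: 1.002
```

```bash
python3 - <<'E'
from h import *
from rig import r, optics
s=r.sense()
print(np.round(s["eef_pos"],1))
rows(s,[(594.3,318.5,230,0)])
E
```

```text
[581.2 225.1 229.9]
-1.3 9.3 -0.0 -0.1 -0.1 -0.0
```

>>> step_arm(
  series="-0.8 5 0 0 0 0;-1.2 8.3 0 0 0 0;-1.3 9 0 0 0 0;-1.3 9 0 0 0 0;-1.3 9 0 0 0 0",
)

```text
clock: 37.7
eef_pos: [594.8, 311.9, 231.1]
tcp_rot: [-3.141, -0.001, 3.14]
contact_force: [0.4, -0.4, -0.8]
opening: 0.999
```

```bash
python3 - <<'E'
from h import *
from rig import r, optics
s=r.sense()
print(np.round(s["eef_pos"],1))
f=optics.grab_frame("wrist"); cv2.imwrite("pics/w15.png",f["color"])
W=cloud(f,pose(s)@np.array(f["mount"]));z=W[...,2]
for n,c,h in(("jar",(432,341),99),("bottle",(517,330),118),("can",(594,318),108),("cans",(594,318),83)):
    p=W[np.isfinite(z)&(np.hypot(W[...,0]-c[0],W[...,1]-c[1])<40)&(abs(z-h)<4)]; 
    if len(p)>10: print(n,len(p),np.median(p[:,2]),cv2.minAreaRect(p[:,:2].astype(np.float32)))
rows(s,[(594.3,318.5,73.5,0)])
E
```

```text
[594.8 311.9 231.1]
jar 710 98.00315460632308 ((459.8153991699219, 342.4305114746094), (38.64592361450195, 7.2396159172058105), 89.83187103271484)
bottle 2475 117.22095091444109 ((517.7734375, 329.92156982421875), (30.267343521118164, 29.509702682495117), 0.12825775146484375)
can 1249 107.05686089920638 ((594.1982421875, 319.1603088378906), (25.053396224975586, 25.1846981048584), 32.4290657043457)
cans 2730 82.87334679123396 ((594.4346923828125, 319.2027587890625), (47.49263381958008, 46.98413848876953), 0.35314857959747314)
0.0 0.7 15.8 -0.0 -0.1 -0.1
```

View pics/w15.png

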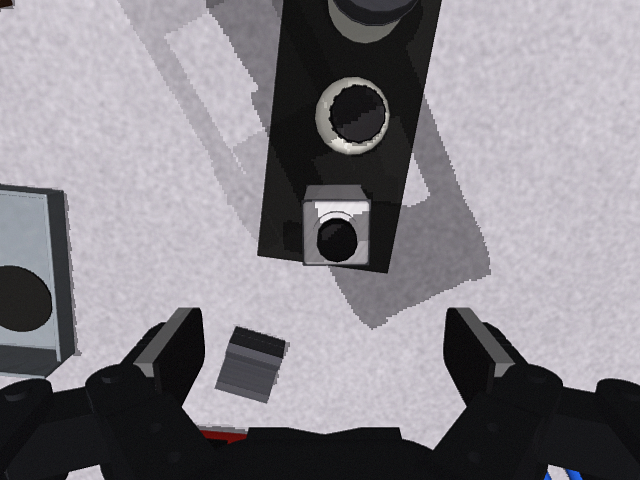

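>>> step_arm(
  series="0 0.7 2 0 0 0;0 0.7 6 0 0 0;0 0.7 10 0 0 0;0 0.7 13 0 0 0;0 0.7 14.8 0 0 0;0 0.7 15.5 0 0 0;0 0.7 15.6 0 0 0;0 0.7 15.6 0 0 0",
)

```text
clock: 38.75
eef_pos: [595.6, 320.7, 76.7]
tcp_rot: [3.141, 0.001, 3.141]
contact_force: [0.1, 0.7, 0.6]
opening: 0.997
```

>>> step_arm(
  series="0 0 0 0 0 0;0 0 0 0 0 0;0 0 0 0 0 0;0 0 0 0 0 0;0 0 0 0 0 0;0 0 -0.5 0 0 0;0 0 -2 0 0 0;0 0 -5 0 0 0;0 0 -9 0 0 0;0 0 -10 0 0 0",
  grip=1,
  newtons=50,
)

```text
clock: 40.0
eef_pos: [596.4, 321.2, 179.1]
tcp_rot: [3.139, 0.004, 3.141]
contact_force: [-0.6, -0.3, -2.7]
opening: 0.526
```

>>> step_arm(
  series="0 0 0 0 0 0;0 0 0 0 0 0",
)

```text
clock: 40.25
eef_pos: [594.1, 319.8, 174.0]
tcp_rot: [-3.14, -0.002, 3.141]
contact_force: [0.4, -0.4, -2.4]
opening: 0.533
```

```bash
python3 - <<'E'
from h import *
from rig import r, optics
s=r.sense()
print(np.round(s["eef_pos"],1),s["contact_force"],s["opening"])
rows(s,[(676.9,26.5,175,0)])
E
```

```text
[594.1 319.8 174. ] [ 0.39037732 -0.41779269 -2.36016157] 0.5328827617353376
-8.3 -29.3 -0.1 -0.1 -0.1 -0.0
```

>>> step_arm(
  series="-0.4 -1.5 0 0 0 0;-1.7 -6 0 0 0 0;-3.2 -11.5 0 0 0 0;-4.7 -17 0 0 0 0;-6.3 -22.5 0 0 0 0;-7.5 -26.5 0 0 0 0;-8.2 -28.8 0 0 0 0;-8.3 -29.3 0 0 0 0;-8.3 -29.3 0 0 0 0;-8.3 -29.3 0 0 0 0",
)

```text
clock: 41.5
eef_pos: [677.4, 28.6, 175.5]
tcp_rot: [3.141, -0.0, -3.141]
contact_force: [-1.1, 0.3, -2.0]
opening: 0.533
```

>>> step_arm(
  series="0 0 2 0 0 0;0 0 5 0 0 0;0 0 7.5 0 0 0;0 0 8.8 0 0 0;0 0 9.3 0 0 0;0 0 9.5 0 0 0;0 0 9.6 0 0 0;0 0 9.7 0 0 0;0 0 9.7 0 0 0;0 0 9.7 0 0 0",
)

```text
clock: 42.75
eef_pos: [677.8, 27.2, 78.8]
tcp_rot: [3.142, 0.0, 3.141]
contact_force: [0.2, -0.0, -2.5]
opening: 0.529
```

>>> step_arm(
  series="0 0 0 0 0 0;0 0 0.1 0 0 0;0 0 0.1 0 0 0",
)

```text
clock: 43.12
eef_pos: [677.9, 27.2, 78.3]
tcp_rot: [-3.142, 0.0, 3.141]
contact_force: [-2.8, -0.1, 4.8]
opening: 0.526
```

>>> step_arm(
  series="0 0 0 0 0 0;0 0 0 0 0 0;0 0 0 0 0 0;0 0 0 0 0 0;0 0 -1 0 0 0;0 0 -4 0 0 0;0 0 -9 0 0 0;0 0 -13 0 0 0;0 0 -15 0 0 0;0 0 -15 0 0 0",
  grip=0,
)

```text
clock: 44.38
eef_pos: [678.3, 27.3, 229.0]
tcp_rot: [3.142, 0.003, 3.141]
contact_force: [-0.8, -0.0, -0.9]
opening: 0.996
```

```bash
python3 - <<'E'
from h import *
from rig import r, optics
s=r.sense()
print(np.round(s["eef_pos"],1))
f=optics.grab_frame("wrist"); cv2.imwrite("pics/w16.png",f["color"])
W=cloud(f,pose(s)@np.array(f["mount"]));z=W[...,2]
for n,c,h in(("can",(677,26),109),("cans",(677,26),85)):
    p=W[np.isfinite(z)&(np.hypot(W[...,0]-c[0],W[...,1]-c[1])<40)&(abs(z-h)<4)]; 
    if len(p)>10: print(n,len(p),np.median(p[:,2]),cv2.minAreaRect(p[:,:2].astype(np.float32)))
rows(s,[(517.4,330.2,228,-8)])
E
```

```text
[678.3  27.3 229. ]
can 1312 109.04862768601764 ((677.2186889648438, 26.136083602905273), (24.840402603149414, 25.334304809570312), 89.22852325439453)
cans 2817 84.88739796190083 ((677.1358642578125, 26.08991241455078), (47.029685974121094, 47.22249984741211), 89.9572525024414)
16.1 30.3 0.1 0.0 0.1 8.0
```

View pics/w16.png

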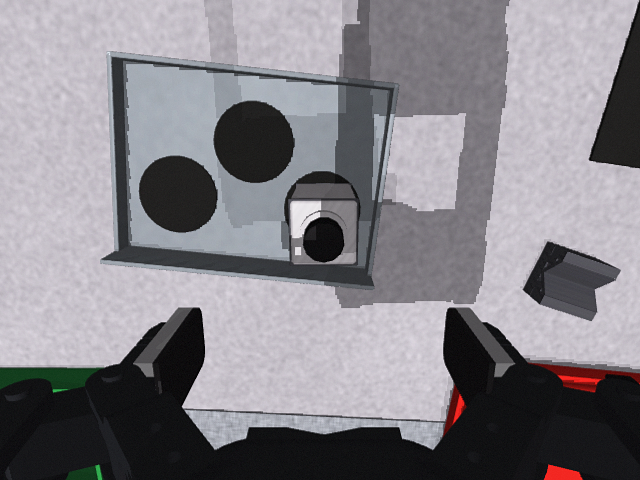

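Canister is back within 1 mm. Now the bottle.

>>> step_arm(
  series="0.8 1.5 0 0 0 8;3.5 6.5 0 0 0 8;6.2 11.8 0 0 0 8;9 17 0 0 0 8;11.7 22 0 0 0 8;14 26.5 0 0 0 8;15.7 29.5 0 0 0 8;16.1 30.3 0 0 0 8;16.1 30.3 0 0 0 8;16.1 30.3 0 0 0 8",
)

```text
clock: 45.68
eef_pos: [517.4, 329.2, 226.9]
tcp_rot: [-3.141, -0.001, 3.0]
contact_force: [0.4, -0.8, -0.7]
opening: 0.996
```

```bash
python3 - <<'E'
from h import *
from rig import r, optics
s=r.sense()
print(np.round(s["eef_pos"],1))
rows(s,[(517.6,330.2,106,-8)])
E
```

```text
[517.4 329.2 226.9]
-0.0 0.1 12.1 -0.1 -0.0 -0.1
```

>>> step_arm(
  series="0 0.1 3 0 0 0;0 0.1 6.5 0 0 0;0 0.1 9.5 0 0 0;0 0.1 11.3 0 0 0;0 0.1 11.9 0 0 0;0 0.1 12.1 0 0 0;0 0.1 12.1 0 0 0;0 0.1 12.1 0 0 0",
)

```text
clock: 46.68
eef_pos: [517.5, 331.7, 107.5]
tcp_rot: [3.141, 0.001, 3.001]
contact_force: [0.6, -0.0, -0.3]
opening: 0.998
```

>>> step_arm(
  series="0 0 0 0 0 0;0 0 0 0 0 0;0 0 0 0 0 0;0 0 0 0 0 0;0 0 0 0 0 0;0 0 0 0 0 0;0 0 -1 0 0 0;0 0 -4 0 0 0;0 0 -9 0 0 0;0 0 -13.5 0 0 0",
  grip=1,
  newtons=40,
)

```text
clock: 47.92
eef_pos: [517.0, 331.4, 243.4]
tcp_rot: [3.141, 0.0, 3.001]
contact_force: [0.6, 0.7, -0.4]
opening: 0.342
```

>>> step_arm(
  series="0 0 0 0 0 0;0 0 0 0 0 0",
)

```text
clock: 48.18
eef_pos: [516.7, 331.1, 241.2]
tcp_rot: [-3.141, -0.0, 3.001]
contact_force: [-0.2, 0.6, -2.1]
opening: 0.342
```

```bash
python3 - <<'E'
from h import *
from rig import r, optics
s=r.sense()
print(np.round(s["eef_pos"],1),s["contact_force"],s["opening"])
rows(s,[(666.4,-99,242,-6)])
E
```

```text
[516.7 331.1 241.2] [-0.16498186  0.6354346  -2.08055209] 0.34189662651518565
-20.8 -40.5 -0.1 -0.0 -0.0 -2.0
```

>>> step_arm(
  series="-1 -2 0 0 0 -2;-3.6 -7 0 0 0 -2;-6.2 -12 0 0 0 -2;-8.8 -17 0 0 0 -2;-11.4 -22.2 0 0 0 -2;-14 -27.3 0 0 0 -2;-16.6 -32.3 0 0 0 -2;-19 -37 0 0 0 -2;-20.4 -39.8 0 0 0 -2;-20.8 -40.5 0 0 0 -2",
)

```text
clock: 49.42
eef_pos: [665.7, -100.6, 239.4]
tcp_rot: [-3.142, -0.003, 3.034]
contact_force: [-0.8, 0.5, -1.7]
opening: 0.343
```

>>> step_arm(
  series="0 0 0 0 0 0;0 0 3 0 0 0;0 0 6.5 0 0 0;0 0 9.5 0 0 0;0 0 11.5 0 0 0;0 0 12.5 0 0 0;0 0 12.9 0 0 0;0 0 13.1 0 0 0;0 0 13.1 0 0 0;0 0 13.1 0 0 0",
)

```text
clock: 50.68
eef_pos: [666.7, -98.9, 111.3]
tcp_rot: [-3.142, 0.001, 3.036]
contact_force: [-0.2, -0.9, -0.8]
opening: 0.342
```

>>> step_arm(
  series="0 0 0 0 0 0;0 0 0.1 0 0 0;0 0 0.1 0 0 0",
)

```text
clock: 51.05
eef_pos: [666.3, -98.7, 109.5]
tcp_rot: [-3.142, -0.0, 3.036]
contact_force: [-0.4, 0.8, -0.9]
opening: 0.341
```

>>> step_arm(
  series="0 0 0.1 0 0 0;0 0 0.1 0 0 0;0 0 0.1 0 0 0",
)

```text
clock: 51.42
eef_pos: [666.5, -98.8, 108.9]
tcp_rot: [-3.142, 0.0, 3.036]
contact_force: [-0.3, -0.4, 2.6]
opening: 0.343
```

>>> step_arm(
  series="0 0 0.1 0 0 0;0 0 0.1 0 0 0;0 0 0.1 0 0 0",
)

```text
clock: 51.8
eef_pos: [666.8, -98.9, 108.8]
tcp_rot: [-3.141, 0.001, 3.036]
contact_force: [-3.1, -0.5, 8.6]
opening: 0.347
```

>>> step_arm(
  series="0 0 0 0 0 0;0 0 0 0 0 0;0 0 0 0 0 0;0 0 0 0 0 0;0 0 -1 0 0 0;0 0 -4 0 0 0;0 0 -8 0 0 0;0 0 -12 0 0 0;0 0 -13 0 0 0;0 0 -13 0 0 0",
  grip=0,
)

```text
clock: 53.05
eef_pos: [666.6, -98.8, 238.4]
tcp_rot: [-3.142, 0.001, 3.036]
contact_force: [0.4, 0.5, -0.7]
opening: 1.002
```

```bash
python3 - <<'E'
from h import *
from rig import r, optics
s=r.sense()
print(np.round(s["eef_pos"],1))
f=optics.grab_frame("wrist"); cv2.imwrite("pics/w17.png",f["color"])
W=cloud(f,pose(s)@np.array(f["mount"]));z=W[...,2]
for n,c,h in(("can",(677,26),109),("bottle",(667,-99),119)):
    p=W[np.isfinite(z)&(np.hypot(W[...,0]-c[0],W[...,1]-c[1])<40)&(abs(z-h)<4)]; 
    if len(p)>10: print(n,len(p),np.median(p[:,2]),cv2.minAreaRect(p[:,:2].astype(np.float32)))
f=optics.grab_frame("scene"); W=cloud(f);z=W[...,2]
p=W[np.isfinite(z)&(np.hypot(W[...,0]-432,W[...,1]-342)<40)&(abs(z-98)<4)]; print(len(p), cv2.minAreaRect(p[:,:2].astype(np.float32)))
rows(s,[(433,342,238,-8)])
E
```

```text
[666.6 -98.8 238.4]
can 1294 108.99496151609523 ((676.940185546875, 25.753326416015625), (25.172574996948242, 25.435588836669922), 5.0521016120910645)
bottle 1852 119.02256132345586 ((667.3093872070312, -100.0721435546875), (30.934913635253906, 29.872940063476562), 52.85072326660156)
445 ((434.6599426269531, 342.96923828125), (59.8321533203125, 62.36809539794922), 20.40829849243164)
27.9 41.4 -0.0 -0.0 0.1 2.0
```

View pics/w17.png

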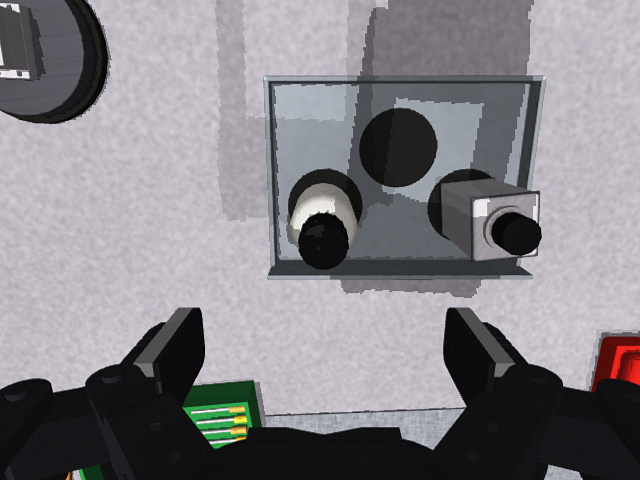

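>>> step_arm(
  series="1.5 2 0 0 0 2;5 7.3 0 0 0 2;8.5 12.5 0 0 0 2;12 17.7 0 0 0 2;15.5 22.8 0 0 0 2;19 28 0 0 0 2;22.2 33 0 0 0 2;25.3 37.5 0 0 0 2;27.3 40.5 0 0 0 2;27.9 41.4 0 0 0 2",
)

```text
clock: 54.4
eef_pos: [430.9, 343.5, 236.2]
tcp_rot: [-3.14, -0.002, 3.004]
contact_force: [0.2, -0.2, -0.0]
opening: 1.0
```

>>> step_arm(
  series="0 0 0 0 0 0;0 0 0 0 0 0;0 0 0 0 0 0",
)

```text
clock: 54.78
eef_pos: [433.1, 341.3, 237.5]
tcp_rot: [-3.141, -0.0, 3.0]
contact_force: [-0.4, -0.0, 0.6]
opening: 0.997
```

```bash
python3 - <<'E'
from h import *
from rig import r, optics
s=r.sense()
print(np.round(s["eef_pos"],1))
f=optics.grab_frame("wrist"); W=cloud(f,pose(s)@np.array(f["mount"]));z=W[...,2]
p=W[np.isfinite(z)&(np.hypot(W[...,0]-432,W[...,1]-342)<40)&(abs(z-98)<4)]; print(len(p), cv2.minAreaRect(p[:,:2].astype(np.float32)))
rows(s,[(433,342.3,84,-8)])
E
```

```text
[433.1 341.3 237.5]
6478 ((432.3299865722656, 342.9791259765625), (61.07822799682617, 61.20423126220703), 54.53329849243164)
0.0 0.1 15.3 -0.0 -0.0 -0.1
```

>>> step_arm(
  series="0 0.1 3 0 0 0;0 0.1 7 0 0 0;0 0.1 11 0 0 0;0 0.1 13.7 0 0 0;0 0.1 14.9 0 0 0;0 0.1 15.4 0 0 0;0 0.1 15.4 0 0 0;0 0.1 15.4 0 0 0",
)

```text
clock: 55.82
eef_pos: [433.2, 343.7, 84.6]
tcp_rot: [3.14, 0.001, 3.001]
contact_force: [-0.3, 0.6, 0.3]
opening: 0.999
```

>>> step_arm(
  series="0 0 0 0 0 0;0 0 0 0 0 0;0 0 0 0 0 0;0 0 0 0 0 0;0 0 0 0 0 0;0 0 -0.5 0 0 0;0 0 -3 0 0 0;0 0 -7 0 0 0;0 0 -12 0 0 0;0 0 -13.5 0 0 0",
  grip=1,
  newtons=40,
)

```text
clock: 57.08
eef_pos: [433.7, 344.2, 221.8]
tcp_rot: [3.138, 0.003, 3.001]
contact_force: [0.3, 1.1, -1.5]
opening: 0.71
```

>>> step_arm(
  series="0 0 0 0 0 0;0 0 0 0 0 0;0 0 0 0 0 0",
)

```text
clock: 57.45
eef_pos: [431.9, 342.7, 216.9]
tcp_rot: [-3.139, -0.002, 3.001]
contact_force: [0.4, 0.6, -2.5]
opening: 0.707
```

```bash
python3 - <<'E'
from h import *
from rig import r, optics
s=r.sense()
print(np.round(s["eef_pos"],1),s["contact_force"],s["opening"])
rows(s,[(623.8,-29,219,-6)])
E
```

```text
[431.9 342.7 216.9] [ 0.37030586  0.57412314 -2.5024874 ] 0.7065810012981892
-24.2 -34.1 -0.2 -0.1 -0.1 -2.0
```

>>> step_arm(
  series="-1.4 -2 0 0 0 -2;-4.6 -6.5 0 0 0 -2;-8 -11.3 0 0 0 -2;-11.5 -16.2 0 0 0 -2;-15 -21 0 0 0 -2;-18.2 -25.7 0 0 0 -2;-21.3 -30 0 0 0 -2;-23.5 -33.2 0 0 0 -2;-24.2 -34.1 0 0 0 -2;-24.2 -34.1 0 0 0 -2",
)

```text
clock: 58.7
eef_pos: [624.2, -28.3, 217.6]
tcp_rot: [3.141, -0.002, 3.035]
contact_force: [-0.4, 0.7, -1.8]
opening: 0.705
```

>>> step_arm(
  series="0 0 0 0 0 0;0 0 3 0 0 0;0 0 6.5 0 0 0;0 0 9.5 0 0 0;0 0 11.5 0 0 0;0 0 12.5 0 0 0;0 0 12.9 0 0 0;0 0 13.1 0 0 0;0 0 13.1 0 0 0;0 0 13.1 0 0 0",
)

```text
clock: 59.95
eef_pos: [624.9, -28.3, 88.2]
tcp_rot: [3.142, 0.001, 3.036]
contact_force: [0.1, -0.1, -2.7]
opening: 0.709
```

>>> step_arm(
  series="0 0 0 0 0 0;0 0 0.1 0 0 0;0 0 0.1 0 0 0",
)

```text
clock: 60.32
eef_pos: [624.5, -28.2, 86.6]
tcp_rot: [-3.142, -0.0, 3.036]
contact_force: [-0.1, 0.3, -1.8]
opening: 0.709
```

>>> step_arm(
  series="0 0 0.1 0 0 0;0 0 0.1 0 0 0;0 0 0.1 0 0 0",
)

```text
clock: 60.7
eef_pos: [624.7, -28.2, 86.5]
tcp_rot: [-3.142, 0.0, 3.036]
contact_force: [-3.1, 1.0, 6.1]
opening: 0.704
```

>>> step_arm(
  series="0 0 0.1 0 0 0;0 0 0.1 0 0 0;0 0 0.1 0 0 0",
)

```text
clock: 61.08
eef_pos: [624.8, -28.2, 86.5]
tcp_rot: [-3.142, 0.001, 3.036]
contact_force: [-4.9, 0.6, 16.0]
opening: 0.709
```

>>> step_arm(
  series="0 0 -0.1 0 0 0;0 0 -0.1 0 0 0;0 0 -0.1 0 0 0;0 0 -0.1 0 0 0;0 0 -1 0 0 0;0 0 -4 0 0 0;0 0 -9 0 0 0;0 0 -15 0 0 0;0 0 -21 0 0 0;0 0 -26 0 0 0",
  grip=0,
)

```text
clock: 62.32
eef_pos: [624.6, -28.2, 348.1]
tcp_rot: [3.141, 0.002, 3.036]
contact_force: [1.4, 0.5, 0.2]
opening: 0.995
```

>>> step_arm(
  series="0 0 -2 0 0 0;0 0 -2 0 0 0;0 0 -2 0 0 0",
)

```text
clock: 62.7
eef_pos: [624.0, -28.2, 363.5]
tcp_rot: [-3.141, -0.002, 3.036]
contact_force: [-0.4, 0.9, 0.4]
opening: 0.995
```

```bash
python3 - <<'E'
from h import *
from rig import r, optics
s=r.sense()
print(np.round(s["eef_pos"],1),s["clock"])
f=optics.grab_frame("wrist"); cv2.imwrite("pics/w20.png",f["color"])
W=cloud(f,pose(s)@np.array(f["mount"]));z=W[...,2]
for n,c,h in(("can",(677,26),109),("bottle",(667,-99),119),("jar",(623,-29),100),("insert",(512,-318),58),("block",(512,-317),24)):
    p=W[np.isfinite(z)&(np.hypot(W[...,0]-c[0],W[...,1]-c[1])<60)&(abs(z-h)<4)]; 
    if len(p)>10: print(n,len(p),np.round(np.median(p[:,2]),1),cv2.minAreaRect(p[:,:2].astype(np.float32)))
f=optics.grab_frame("scene"); cv2.imwrite("pics/s20.png",f["color"])
a=cv2.imread("pics/scene0.png");g=cloud(f);b=cloud(dict(np.load("pics/scene0.npz")))
for n,(u,v) in dict(oil=(267,181),vb=(477,215)).items(): print(n,np.round(g[v,u]-b[v,u],1),cv2.absdiff(a,f["color"])[v-25:v+25,u-30:u+30].mean())
E
```

```text
[624.  -28.2 363.5] 62.7
can 534 108.9 ((676.5488891601562, 25.871320724487305), (24.835678100585938, 25.148893356323242), 10.095146179199219)
bottle 787 119.0 ((666.9393920898438, -99.88519287109375), (29.872570037841797, 29.926334381103516), 55.69553756713867)
jar 3167 100.4 ((624.1609497070312, -28.88662338256836), (60.94483947753906, 60.8174934387207), 18.97574806213379)
insert 944 58.1 ((512.35107421875, -317.607421875), (33.28229904174805, 37.53911590576172), 83.96731567382812)
block 5361 24.3 ((511.94854736328125, -317.35614013671875), (103.24491882324219, 103.3138656616211), 43.28757095336914)
oil [ 1.8 -1.3  2.2] 20.13
vb [-0.3  0.7 -0.7] 6.532333333333334
```

View pics/w20.png

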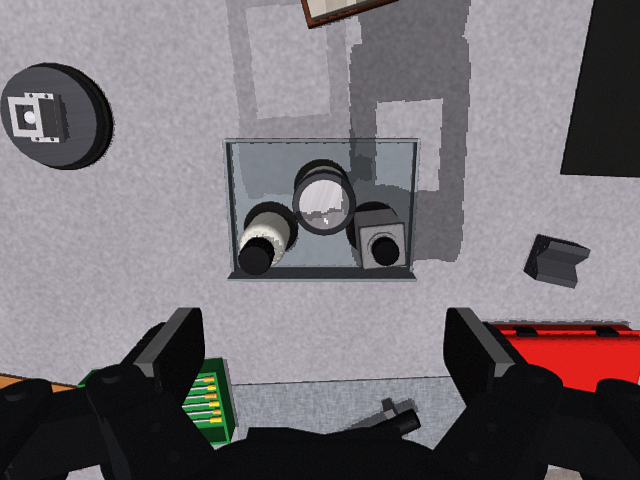

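View pics/s20.png

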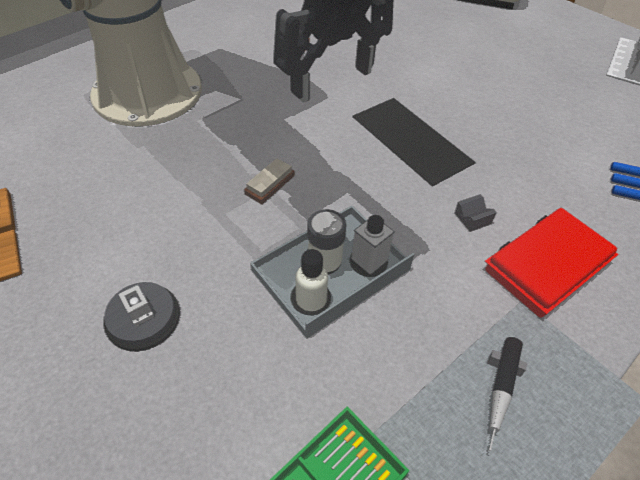

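All is in place: the containers stand upright in the tray at (323,203), (257,245) and (385,245) in the wrist view, the insert is on the block, the bystanders have not moved, and the gripper is clear. Handing in.

```bash
python3 -c "
from rig import workorder
print(workorder.sign_off())"
```

```text
the job is handed in; nothing more can be done
None
```

The job is done and handed in at about 63 s of the 144 s allowed. I moved the jar, bottle and canister to the mat, set the insert on the bench block, then returned the canister, bottle and jar to their places in the tray.

Last checks, taken from the wrist camera just before hand-in:
- **Insert:** it stands pocket up, its centre within about 1 mm of the block's centre. Its top reads 58 mm, against 59 mm for standing flat on the block.
- **Containers:** canister, bottle and jar are all upright, each within about 1.5 mm of where it started. Their cap and lid heights match the start.
- **Bystanders:** neither the oilstone nor the V-block shows movement beyond measurement noise (under 3.2 mm).
- **Gripper:** open and well clear of everything.

The highest contact force I saw while setting things down was about 17 N. No check failed or disagreed, and the hand-in gave no verdict.

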